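# Set up the reagent station

### The arm

A 6-joint arm with a two-finger parallel gripper is mounted at the origin on a cart in front of the work surface, level with it; the furniture and walls round the work are solid. World frame = base frame: x ahead of the robot, y to its left, z up, the work surface at z = 0. Lengths are in m, angles in rad, forces in N, time in s.
With the tool pointing down it reaches from about 0.35 to 0.975 m from the base axis. Payload 4.9 kg.
Tool frame: the origin (TCP) lies on the front face of the gripper's body, between the roots of the fingers; the fingertips stand 73 mm ahead of it and the grasp point (between the pads) lies 54 mm ahead of it; z points along the fingers, y is the line along which they close (so a half turn about z gives the same grasp; the last joint's range is limited). The gripper opens to 85 mm and grips with 20 to 120 N. Pads are 22 mm wide; open, the fingers measure 114 mm over their backs; the gripper's body (76 mm by 85 mm) begins 54 mm behind the grasp point. The pads swing forward as they close: fully open they stand 13 mm farther back than shut.
Start: joints at [1.088, 0.053, 1.613, -0, 1.476, -0.119], TCP at [0.222, 0.584, 0.304] pointing down, gripper open.
Joint ranges: [-3.01, 3.01], [-1.01, 2.22], [0.06, 2.58], [-1.02, 4.17], [0.09, 2.62], [-3.14, 3.14]. Speed limits (rad/s): [2.57, 2.57, 3.14, 3.14, 3.14, 3.14].

### API

Orientations are given as a unit quaternion [w, x, y, z].
In Python, from rig import env gives the robot as it stands. The module is installed in compiled form; this text tells all that it offers.
- The arm moves only by the tool send_rows, never from a script. Its argument "increments" is a list of rows, each an object of numbers: "wx", "wy", "wz": the turn, a rotation vector about the tool's x, y, z in degrees; "dx", "dy", "dz": the shift along the tool's x, y, z in cm; "jaw": the finger opening in cm, from 0 to 8.54. A call has 1 to 12 rows; each row is the pose to reach, as a shift and turn from the pose commanded when the call began, along the tool's axes at that moment; what a row does not reach only later rows make up. A row lasts 1/8 s, in which the tool goes at most 62.5 mm and 10.7 degrees, less where a joint would pass 70% of its speed; a pose out of reach is approached as far as the arm can. A call with a gripper value outside its range is refused whole. The fingers move at their own pace and stop on an object; "force" is the grip in N (left out, the last holds). Time passes only in rows, so rows that repeat a pose let the fingers close. It gives the time, the measured TCP pose, the force, the opening and the grip force at its end, in the units of the state.
- env.read_state(): the state, without advancing time (a new reading comes with each control period).
- env.camera(name): name is "scene" or "side" or "wrist"; returns a dict with "image" (384x512x3 uint8, red, green, blue), "fx", "fy", "cx", "cy" (pixels), "rvec" (rotation vector, rad) and "tvec" (3), from world to camera coordinates, as OpenCV has them. Camera axes: x right, y down, z forward; pixel columns grow to the right and rows downward; lengths in m; the calibration is good to about 2 mm. A picture is of the moment at which its call begins. There is no depth.
- env.finish_job(): hands the job in; it is judged then, once.
The state is a dict: "t": time; "q": joint angles; "dq": joint speeds; "tau": joint torques, N m; "position": TCP position; "eef_rot": TCP orientation; "force": force on the tool from outside, world axes, zero at the start; "torque": the same for the moment, N m; "opening": finger opening in m; "gripper_force": force on a finger pad.
Only numpy, scipy, OpenCV 4.12 (cv2) and the standard library are available. Lean on these libraries where they do the work, as an engineer would, in place of code of your own. Each camera call takes 0.05 s, during which the arm holds its last target. There are 200 camera calls.

### The job

Set up the reagent station for the next run: stand every bottle fully down and upright in the bottle holder made for it - the amber bottle with the red label and red cap dot in the red-lipped holder, the amber bottle with the green label and green cap dot in the green-lipped one, the slim white saline bottle in the narrow blue-lipped one, and the thick white wash bottle with the red cap in the wide white-lipped one. Keep the bottles upright on the way, and leave the empty glass beaker where it stands.

Things in the scene. Friction and masses are not known exactly. Their poses are not given: they have to be found in the camera images.
- bottle_red: amber glass bottle with a black screw cap, a label with a red band and a round red sticker on the cap; diameter 48 mm, height 98 mm; grip the body, up to 75 mm; cap 31 mm across. Loose, 0.08 to 0.17 kg. Origin: centre of its underside; z up along its axis. It goes into holder_red.
- bottle_green: amber glass bottle with a black screw cap, a label with a green band and a round green sticker on the cap; diameter 48 mm, height 98 mm; grip the body, up to 75 mm; cap 31 mm across. Loose, 0.08 to 0.17 kg. Origin: centre of its underside; z up along its axis. It goes into holder_green.
- bottle_saline: slim white bottle with a white cap and a dark band on its label; diameter 43 mm, total height 140 mm, body can be gripped up to 115 mm, cap 25 mm across above that. Loose, 0.11 to 0.23 kg. Origin: centre of its underside; z up along its axis. It goes into holder_blue.
- bottle_wash: thick white wash bottle with a red screw cap and a blue band on its label; diameter 66 mm, total height 165 mm, body can be gripped up to 140 mm, cap 39 mm across above that. Loose, 0.2 to 0.4 kg. Origin: centre of its underside; z up along its axis. It goes into holder_wide.
- holder_red: red-lipped bottle holder, fixed: round grey cup with a flared red lip. Bore 56 mm; inner floor 6 mm above the bench, bore straight to 29 mm, then flaring to 66 mm at the lip's top, 40 mm up; lip 75 mm, foot 74 mm across. Origin: centre of its underside, on the bench (z = 0), z up; a seated bottle's origin is 6 mm above it. Takes bottle_red.
- holder_green: green-lipped bottle holder, fixed: round grey cup with a flared green lip. Bore 56 mm; inner floor 6 mm above the bench, bore straight to 29 mm, then flaring to 66 mm at the lip's top, 40 mm up; lip 75 mm, foot 74 mm across. Origin: centre of its underside, on the bench (z = 0), z up; a seated bottle's origin is 6 mm above it. Takes bottle_green.
- holder_blue: narrow blue-lipped bottle holder, fixed: round grey cup with a flared blue lip. Bore 51 mm; inner floor 6 mm above the bench, bore straight to 29 mm, then flaring to 61 mm at the lip's top, 40 mm up; lip 70 mm, foot 69 mm across. Origin: centre of its underside, on the bench (z = 0), z up; a seated bottle's origin is 6 mm above it. Takes bottle_saline.
- holder_wide: wide white-lipped bottle holder, fixed: round grey cup with a flared white lip. Bore 74 mm; inner floor 6 mm above the bench, bore straight to 29 mm, then flaring to 84 mm at the lip's top, 40 mm up; lip 93 mm, foot 92 mm across. Origin: centre of its underside, on the bench (z = 0), z up; a seated bottle's origin is 6 mm above it. Takes bottle_wash.
- beaker: empty clear glass beaker, 77 mm across and 86 mm high, loose among the bottles; not to be moved. Origin: centre of its underside. (Room: the front of the bench, x 0.43 to 0.53, holds only these things; two centrifuges 230 mm high stand behind it, one over y -0.11 to 0.31 with its nose at x = 0.55, one over y -0.61 to -0.21 behind x = 0.55, so carry things past in front of them.)

How it is judged:
At the end, for the whole second after the job is handed in: Each of the four bottles stands in its own holder: axis within 10 mm of the holder's centre, underside on the holder's floor (2 to 10 mm above the holder's origin), upright within 0.1 rad, at rest and let go (horizontal distance between bottle_red and holder_red below 0.01 m and z of bottle_red in the frame of holder_red between 0.002 and 0.01 m and angle between each of bottle_red, bottle_green, bottle_saline, bottle_wash's own z axis and vertical below 0.1 rad and linear speed of each of bottle_red, bottle_green, bottle_saline, bottle_wash below 0.02 m/s and contact force between each of bottle_red, bottle_green, bottle_saline, bottle_wash and the fingers below 0.05 N and horizontal distance between bottle_green and holder_green below 0.01 m and z of bottle_green in the frame of holder_green between 0.002 and 0.01 m and horizontal distance between bottle_saline and holder_blue below 0.01 m and z of bottle_saline in the frame of holder_blue between 0.002 and 0.01 m and horizontal distance between bottle_wash and holder_wide below 0.01 m and z of bottle_wash in the frame of holder_wide between 0.002 and 0.01 m); the robot touches nothing.
It fails at once if a bottle is tipped by more than 0.7 rad (angle between any of bottle_red, bottle_green, bottle_saline, bottle_wash's own z axis and vertical above 0.7 rad).
It fails at once if the beaker is shifted by more than 20 mm or tipped (distance of beaker from where it was at the start of the episode above 0.02 m or angle between beaker's own z axis and vertical above 0.3 rad).
It also fails if it takes over 134 s, if anything falls off the work surface, if the arm or the gripper's body presses on something with over 40 N, if the wrist force passes 120 N, or if a joint passes its speed limit or range.

## Working session

There is one attempt and no reset: what is moved stays moved. The work goes in short steps, Python scripts to look and compute and a tool call to move; the robot and the scene stay as the last step left them, time stands still between calls to the robot, and variables do not carry over. Pictures are saved under pics/ and viewed, at most 16 in all, crops included, and the job is handed in when it is done.

Besides the shell and the picture viewer there is one more tool, called after ">>>" as name([rows], argument=value, ...), one row to a line, values as JSON. send_rows: Moves the arm, as the interface text tells. Its arguments: {"type":"object","properties":{"increments":{"type":"array","items":{"type":"object","properties":{"wx":{"type":"number"},"wy":{"type":"number"},"wz":{"type":"number"},"dx":{"type":"number"},"dy":{"type":"number"},"dz":{"type":"number"},"jaw":{"type":"number"}}}},"force":{"type":"number"}},"required":["increments"]}

```bash
mkdir -p pics
python3 - <<'E'
from rig import env
import cv2
s=env.read_state(); print({k:s[k] for k in("t","position","eef_rot","opening")})
for n in("scene","side"):
    c=env.camera(n); cv2.imwrite(f"pics/{n}0.png",cv2.resize(c["image"][...,::-1],(800,600),interpolation=cv2.INTER_CUBIC))
    print(n,[c[k] for k in("fx","fy","cx","cy","rvec","tvec")])
E
```

```text
{'t': 0.0, 'position': array([0.22217364, 0.58367431, 0.30267466]), 'eef_rot': array([-2.85501437e-04,  1.80879887e-01,  9.83504686e-01, -9.58447304e-04]), 'opening': 0.08551509623885097}
scene [388.17334159410234, 388.17334159410234, 259.7527139734785, 189.84205929892633, array([ 2.08351158, -1.16126372,  0.48078321]), array([-0.2873048 ,  0.35599757,  1.14746568])]
side [417.51594521112565, 417.51594521112565, 260.928878021998, 198.8256140553748, array([ 2.0074658 , -0.29542186,  0.1905359 ]), array([-0.49124819,  0.09397781,  1.03317805])]
```

View pics/scene0.png

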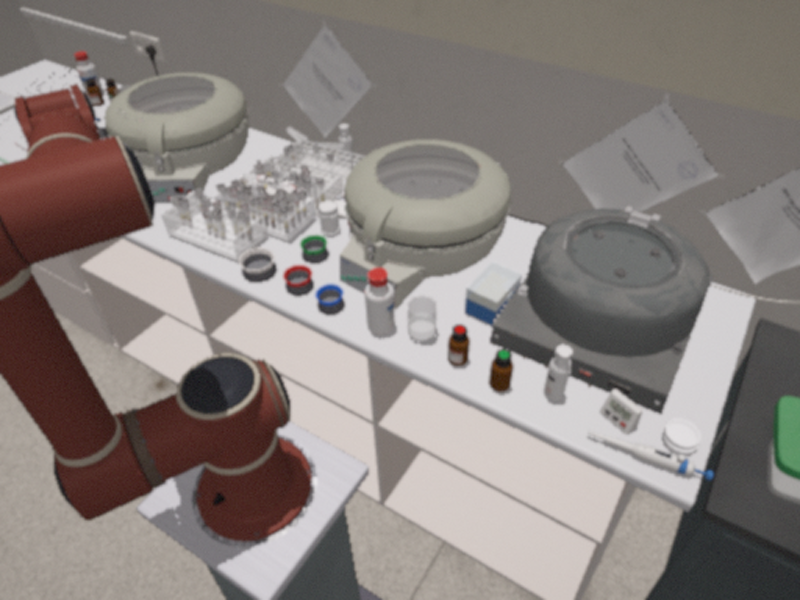

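View pics/side0.png

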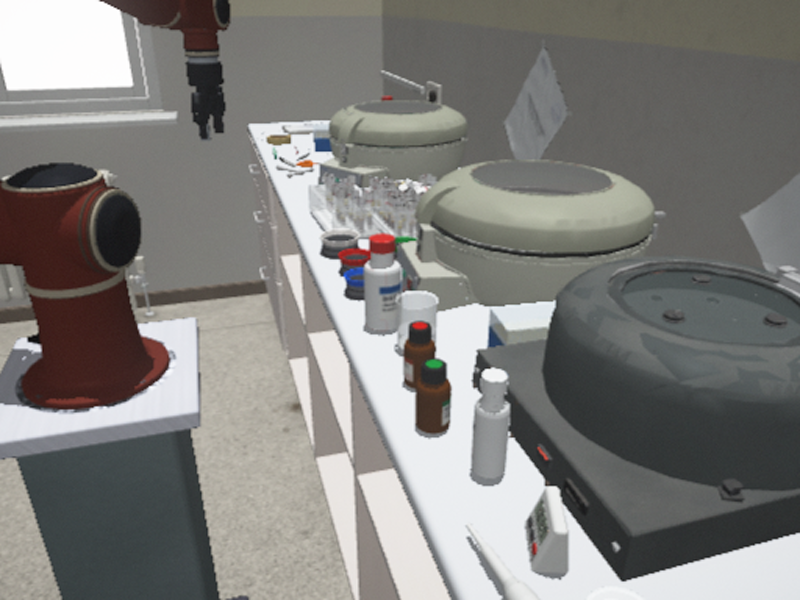

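The scene picture shows the holders' lips at (258,264) white, (298,278) red, (330,297) blue and (314,246) green. It shows the cap tops at (377,275) wash, (459,330) red, (503,355) green and (564,351) saline, with the beaker at (422,318). The side picture shows the same objects, with cap tops at (382,240), (420,327), (434,366) and (495,375).

```bash
cat > h.py <<'E'
import numpy as np, cv2
from rig import env
def K(c): return np.array([[c["fx"],0,c["cx"]],[0,c["fy"],c["cy"]],[0,0,1.]])
def ray(c,uv,z):
    R=cv2.Rodrigues(c["rvec"])[0]; o=-R.T@c["tvec"]
    d=R.T@np.linalg.inv(K(c))@[uv[0],uv[1],1]; return o+d*(z-o[2])/d[2]
def circ(c,x,y,z,r):
    a=np.linspace(0,2*np.pi,60); P=np.c_[x+r*np.cos(a),y+r*np.sin(a),0*a+z]
    return cv2.projectPoints(P,c["rvec"],c["tvec"],K(c),None)[0][:,0]
def draw(img,c,x,y,z,r,s,off=(0,0),col=(255,0,255)):
    p=((circ(c,x,y,z,r)-off+.5)*s-.5)*16
    cv2.polylines(img,[p.round().astype(np.int32)],True,col,1,cv2.LINE_AA,4)
E
python3 - <<'E'
from h import *
A={"scene":dict(wide=(258,264),red=(298,278),blue=(330,297),green=(314,246),bw=(377,275),br=(459,330),bg=(503,355),bs=(564,351),bk=(422,305)),
"side":dict(wide=(340,240),red=(355,259),blue=(357,278),bw=(382,240),br=(420,327),bg=(434,366),bs=(495,375),bk=(418,300))}
Z=dict(bw=.165,br=.098,bg=.098,bs=.14,bk=.086)
out={}
for n in A:
    c=env.camera(n)
    for k,(u,v) in A[n].items():
        p=ray(c,((u+.5)*.64-.5,(v+.5)*.64-.5),Z.get(k,.04)); out.setdefault(k,p[:2]); print(n,k,p.round(3))
    if n=="scene":
        im=c["image"][...,::-1]
        x0,y0=140,140; im=cv2.resize(im[y0:y0+120,x0:x0+250],None,fx=3.2,fy=3.2,interpolation=cv2.INTER_CUBIC)
        R=dict(wide=.0465,red=.0375,green=.0375,blue=.035,bw=.0195,br=.0155,bg=.0155,bs=.0125,bk=.0385)
        B=dict(bw=.033,br=.024,bg=.024,bs=.0215,bk=.0385,wide=.046,red=.037,green=.037,blue=.0345)
        for k,p in out.items():
            draw(im,c,*p,Z.get(k,.04),R[k],3.2,(x0,y0)); draw(im,c,*p,0,B[k],3.2,(x0,y0),(255,255,0))
        cv2.imwrite("pics/fit1.png",im)
E
```

```text
scene wide [0.457 0.394 0.04 ]
scene red [0.469 0.272 0.04 ]
scene blue [0.455 0.162 0.04 ]
scene green [0.589 0.317 0.04 ]
scene bw [0.466 0.026 0.165]
scene br [ 0.472 -0.179  0.098]
scene bg [ 0.457 -0.289  0.098]
scene bs [ 0.493 -0.399  0.14 ]
scene bk [ 0.506 -0.066  0.086]
side wide [0.469 0.38  0.04 ]
side red [0.476 0.256 0.04 ]
side blue [0.457 0.156 0.04 ]
side bw [0.472 0.016 0.165]
side br [ 0.476 -0.182  0.098]
side bg [ 0.46  -0.294  0.098]
side bs [ 0.497 -0.4    0.14 ]
side bk [ 0.51  -0.068  0.086]
```

View pics/fit1.png

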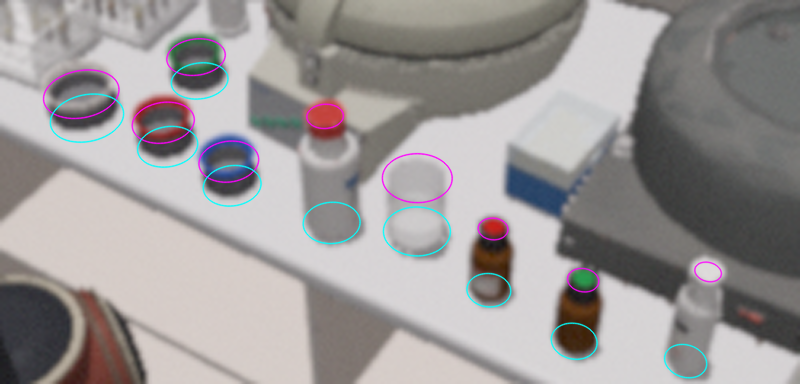

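The projected circles fit to within about 5 mm. Next I move over the holders, turn the closing line along world x, and look from close by.

>>> send_rows([
  {"dx": -31.5, "dy": -18, "dz": -5, "wz": 69.2},
  {"dx": -31.5, "dy": -18, "dz": -5, "wz": 69.2},
  {"dx": -31.5, "dy": -18, "dz": -5, "wz": 69.2},
  {"dx": -31.5, "dy": -18, "dz": -5, "wz": 69.2},
  {"dx": -31.5, "dy": -18, "dz": -5, "wz": 69.2},
  {"dx": -31.5, "dy": -18, "dz": -5, "wz": 69.2},
  {"dx": -31.5, "dy": -18, "dz": -5, "wz": 69.2},
  {"dx": -31.5, "dy": -18, "dz": -5, "wz": 69.2},
  {"dx": -31.5, "dy": -18, "dz": -5, "wz": 69.2},
  {"dx": -31.5, "dy": -18, "dz": -5, "wz": 69.2},
])

```text
schema error: expected keys wx, wy, wz, dx, dy, dz, jaw
```

```bash
cat >> h.py <<'E'
def snap(name,f,objs=[],cam="wrist"):
    c=env.camera(cam); im=cv2.resize(c["image"][...,::-1],(800,600),interpolation=cv2.INTER_CUBIC)
    for o in objs: draw(im,c,*o,800/512)
    cv2.imwrite(f"pics/{f}.png",im); return c
E
python3 - <<'E'
from h import *
s=env.read_state(); print(s["t"],s["position"],s["eef_rot"],s["q"])
c=snap(0,"w1",[(.457,.394,.04,.0465),(.469,.272,.04,.0375),(.455,.162,.04,.035),(.589,.317,.04,.0375)])
R=cv2.Rodrigues(c["rvec"])[0]; print(-R.T@c["tvec"],R[2])
E
```

```text
0.2 [0.2222394  0.58382959 0.30312926] [-1.98851474e-04  1.80892292e-01  9.83502692e-01 -6.28506421e-04] [ 1.08801353e+00  5.31257847e-02  1.61375329e+00  7.32809972e-06
  1.47603198e+00 -1.18996147e-01]
[0.16036645 0.60852574 0.3731412 ] [ 0.24668564 -0.09582783 -0.96434601]
```

View pics/w1.png

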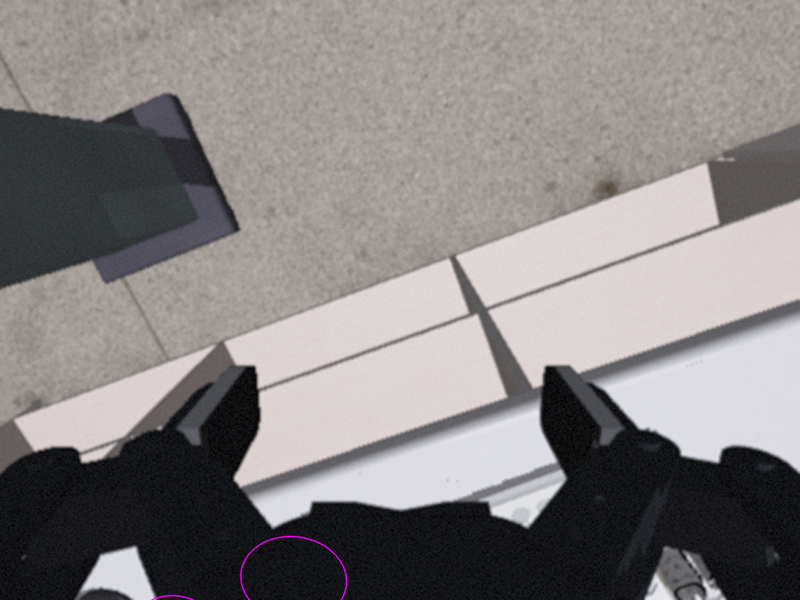

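The move was refused because every key must be given, so this wrist picture only shows the floor and bench edge. Resending.

>>> send_rows([
  {"dx": -31.5, "dy": -18, "dz": -5, "wx": 0, "wy": 0, "wz": 69.2, "jaw": 8.5},
  {"dx": -31.5, "dy": -18, "dz": -5, "wx": 0, "wy": 0, "wz": 69.2, "jaw": 8.5},
  {"dx": -31.5, "dy": -18, "dz": -5, "wx": 0, "wy": 0, "wz": 69.2, "jaw": 8.5},
  {"dx": -31.5, "dy": -18, "dz": -5, "wx": 0, "wy": 0, "wz": 69.2, "jaw": 8.5},
  {"dx": -31.5, "dy": -18, "dz": -5, "wx": 0, "wy": 0, "wz": 69.2, "jaw": 8.5},
  {"dx": -31.5, "dy": -18, "dz": -5, "wx": 0, "wy": 0, "wz": 69.2, "jaw": 8.5},
  {"dx": -31.5, "dy": -18, "dz": -5, "wx": 0, "wy": 0, "wz": 69.2, "jaw": 8.5},
  {"dx": -31.5, "dy": -18, "dz": -5, "wx": 0, "wy": 0, "wz": 69.2, "jaw": 8.5},
  {"dx": -31.5, "dy": -18, "dz": -5, "wx": 0, "wy": 0, "wz": 69.2, "jaw": 8.5},
  {"dx": -31.5, "dy": -18, "dz": -5, "wx": 0, "wy": 0, "wz": 69.2, "jaw": 8.5},
])

```text
t: 1.5
position: [0.4522, 0.3043, 0.3537]
eef_rot: [-0.0, 0.707, 0.708, -0.0]
force: [-0.6, -0.1, -0.4]
opening: 0.085
gripper_force: 0.0
```

Run:
```python
from h import *
s=env.read_state(); print(s["t"],s["position"],s["eef_rot"],s["q"])
c=snap(0,"w2",[(.457,.394,.04,.0465),(.469,.272,.04,.0375),(.455,.162,.04,.035),(.589,.317,.04,.0375)])
R=cv2.Rodrigues(c["rvec"])[0]; print(-R.T@c["tvec"],R[2])
```

```text
1.5 [0.45223027 0.30432616 0.35370223] [-4.53844742e-05  7.06689528e-01  7.07523769e-01 -1.58826243e-04] [ 4.55795775e-01 -1.63554694e-01  1.73829937e+00 -1.71253567e-05
  1.56717790e+00  4.54616044e-01]
[0.45303684 0.37223231 0.42371309] [-0.00116128 -0.26547571 -0.96411685]
```

View pics/w2.png

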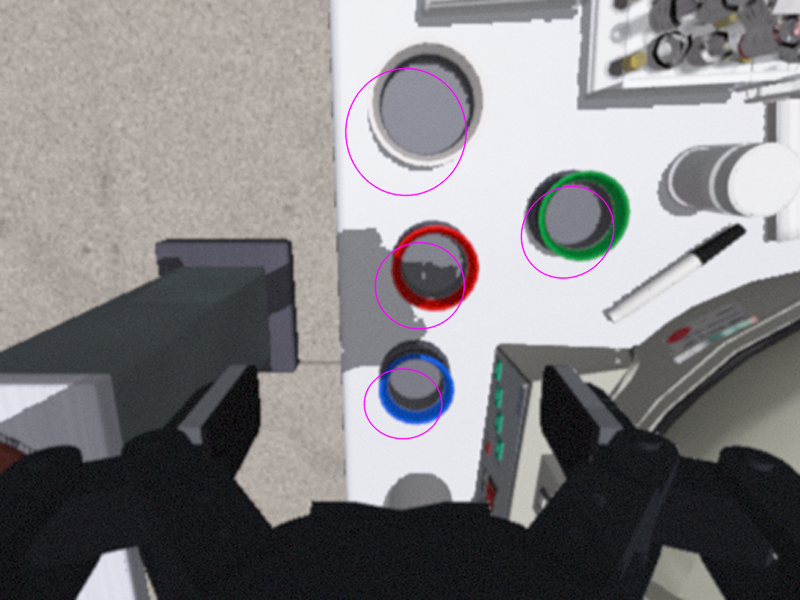

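The wrist picture shows the lip centres near (426,104) white, (435,266) red, (583,216) green and (416,388) blue. The space around the green holder is clear. I'll fit them by colour.

```bash
cat >> h.py <<'E'
def blob(c,hsv,roi=None,lo=(80,40)):
    """centre/size of largest blob with given hue range"""
    h=cv2.cvtColor(c["image"],cv2.COLOR_RGB2HSV); m=np.zeros(h.shape[:2],np.uint8)
    for a,b in hsv: m|=cv2.inRange(h,(a,lo[0],lo[1]),(b,255,255))
    if roi: k=np.zeros_like(m); k[roi[1]:roi[3],roi[0]:roi[2]]=1; m*=k
    cs=cv2.findContours(m,cv2.RETR_EXTERNAL,cv2.CHAIN_APPROX_NONE)[0]
    q=max(cs,key=lambda q:cv2.boundingRect(q)[2]*cv2.boundingRect(q)[3]); return cv2.fitEllipse(cv2.convexHull(q))
RED=[(0,8),(172,180)];GRN=[(45,80)];BLU=[(105,130)]
E
python3 - <<'E'
from h import *
c=env.camera("wrist"); f=.64
H={}
for k,col,roi,r in(("red",RED,(240,130,320,210),.0375),("green",GRN,(330,100,410,180),.0375),("blue",BLU,(235,210,300,280),.035)):
    e=blob(c,col,roi,(120,50)); p=ray(c,e[0],.04); H[k]=p; print(k,np.round(e[0],1),np.round(e[1],1),p.round(4), np.ptp(circ(c,*p[:2],.04,r),0))
H["wide"]=ray(c,(426.5*f-.5,104.5*f-.5),.04); print(H["wide"])
R=dict(red=.0375,green=.0375,blue=.035,wide=.0465)
O=[]
for k,p in H.items(): O+=[(p[0],p[1],.04,R[k]),(p[0],p[1],.006,R[k]-.0095)]
snap(0,"w3",O)
E
```

```text
red [277.8 170.8] [54.8 55.4] [0.4814 0.2885 0.04  ] [57.63074817 56.42964531]
green [372.7 137.5] [55.  60.2] [0.6004 0.3314 0.04  ] [59.74758476 59.8885579 ]
blue [266.1 248.3] [45.6 47.7] [0.4671 0.1778 0.04  ] [50.04459987 45.57225936]
[0.47266893 0.41539221 0.04      ]
```

View pics/w3.png

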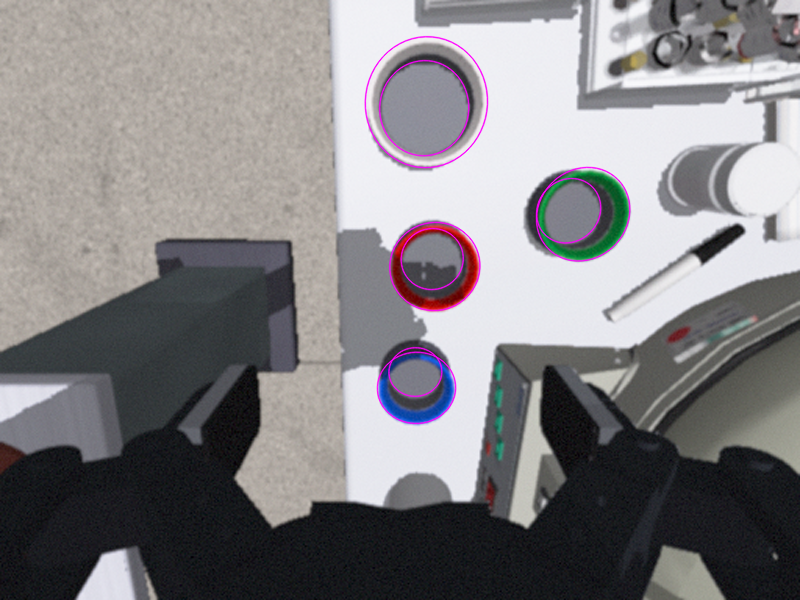

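The wrist fit is tight but differs from my hand clicks in the scene view, so I'll cross-check it with colour fits in the fixed cameras.

Run:
```python
from h import *
for n,off in(("scene",(0,0)),("side",(0,0))):
    c=env.camera(n)
    G=[("hred",RED,(.4814,.2885,.04),.0375),("hgreen",GRN,(.6004,.3314,.04),.0375),("hblue",BLU,(.4671,.1778,.04),.035),
       ("bred",RED,(.474,-.18,.098),.011),("bgreen",GRN,(.458,-.29,.098),.011),("bwash",RED,(.469,.021,.155),.0195)]
    im=c["image"][...,::-1].copy(); im=cv2.resize(im,None,fx=4,fy=4,interpolation=cv2.INTER_CUBIC)
    for k,col,p,r in G:
        q=circ(c,*p,r); m=q.mean(0); roi=[int(max(0,v)) for v in (*(q.min(0)-12),*(q.max(0)+12))]
        draw(im,c,*p,r,4)
        try: e=blob(c,col,roi,(120,50))
        except Exception as x: print(n,k,x); continue
        print(n,k,m.round(1),np.round(e[0],1),np.round(e[1],1),ray(c,e[0],p[2]).round(4))
    if n=="scene": cv2.imwrite("pics/s4.png",im[560:860,560:1360])
```

```text
scene hred [189.4 174.4] [190.  174.8] [ 8.6 16.2] [0.4811 0.2845 0.04  ]
scene hgreen [199.7 154.6] [200.5 154.1] [ 4.8 13.3] [0.6055 0.3309 0.04  ]
scene hblue [209.6 186.5] [210.5 188.9] [12.8 15.7] [0.4585 0.1665 0.04  ]
scene bred [294.3 210.7] [294. 211.] [5.1 6.5] [ 0.4724 -0.1797  0.098 ]
scene bgreen [322.2 226.8] [322.1 226.8] [5.1 6.3] [ 0.4583 -0.2896  0.098 ]
scene bwash [242.9 178. ] [241.8 176.8] [11.5 12.1] [0.4723 0.0276 0.155 ]
side hred [226.8 162. ] [234.3 159.7] [16.2 37.5] [0.5112 0.3027 0.04  ]
side hgreen [257.4 154.4] [258.1 153. ] [ 2.4 13.2] [0.6073 0.3439 0.04  ]
side hblue [230.1 174.8] [228.1 177. ] [12.1 16.4] [0.4577 0.1622 0.04  ]
side bred [267.5 208.8] [268.5 208.2] [ 4.9 10. ] [ 0.4771 -0.1779  0.098 ]
side bgreen [276.4 233.3] [277.4 232.5] [ 5.5 10.9] [ 0.4612 -0.2879  0.098 ]
side bwash [243.  156.5] [236.6 159.6] [16.1 35.5] [0.4477 0.0032 0.155 ]
```

View pics/s4.png

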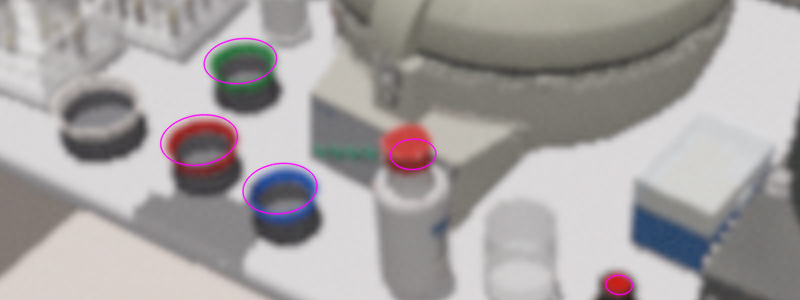

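The wrist fit is the more accurate: the fixed views see about 3 mm per pixel at a slant. Now over to the green bottle to measure it from above.

>>> send_rows([
  {"dx": -59.4, "dy": 0.6, "dz": 3, "wx": 0, "wy": 0, "wz": 0, "jaw": 8.5},
  {"dx": -59.4, "dy": 0.6, "dz": 3, "wx": 0, "wy": 0, "wz": 0, "jaw": 8.5},
  {"dx": -59.4, "dy": 0.6, "dz": 3, "wx": 0, "wy": 0, "wz": 0, "jaw": 8.5},
  {"dx": -59.4, "dy": 0.6, "dz": 3, "wx": 0, "wy": 0, "wz": 0, "jaw": 8.5},
  {"dx": -59.4, "dy": 0.6, "dz": 3, "wx": 0, "wy": 0, "wz": 0, "jaw": 8.5},
  {"dx": -59.4, "dy": 0.6, "dz": 3, "wx": 0, "wy": 0, "wz": 0, "jaw": 8.5},
  {"dx": -59.4, "dy": 0.6, "dz": 3, "wx": 0, "wy": 0, "wz": 0, "jaw": 8.5},
  {"dx": -59.4, "dy": 0.6, "dz": 3, "wx": 0, "wy": 0, "wz": 0, "jaw": 8.5},
  {"dx": -59.4, "dy": 0.6, "dz": 3, "wx": 0, "wy": 0, "wz": 0, "jaw": 8.5},
  {"dx": -59.4, "dy": 0.6, "dz": 3, "wx": 0, "wy": 0, "wz": 0, "jaw": 8.5},
  {"dx": -59.4, "dy": 0.6, "dz": 3, "wx": 0, "wy": 0, "wz": 0, "jaw": 8.5},
  {"dx": -59.4, "dy": 0.6, "dz": 3, "wx": 0, "wy": 0, "wz": 0, "jaw": 8.5},
])

```text
t: 3.25
position: [0.4583, -0.2897, 0.3238]
eef_rot: [-0.0, 0.707, 0.707, 0.0]
force: [-0.7, 0.2, -0.4]
opening: 0.0851
gripper_force: 0.0
```

Run:
```python
from h import *
s=env.read_state(); print(s["t"],s["position"],s["eef_rot"],s["q"])
c=env.camera("wrist"); O=[]
for n,col in(("green",GRN),("red",RED)):
    try:
        e=blob(c,col,None,(120,50)); p=ray(c,e[0],.098); print(n,np.round(e[0],1),np.round(e[1],1),p.round(4)); O+=[(p[0],p[1],.098,.0155),(p[0],p[1],.0,.024)]
    except Exception as x: print(n,x)
snap(0,"w5",O)
```

```text
3.25 [ 0.45830661 -0.28967612  0.32383777] [-2.59675929e-04  7.07262787e-01  7.06950673e-01  1.70031521e-04] [-7.01091914e-01 -1.57052942e-01  1.78174206e+00  3.83242256e-04
  1.51739233e+00 -7.00671069e-01]
green [257.8 171.4] [22.1 22.8] [ 0.4609 -0.2868  0.098 ]
red [275.2  51.2] [26.5 28.6] [ 0.4767 -0.1755  0.098 ]
```

View pics/w5.png

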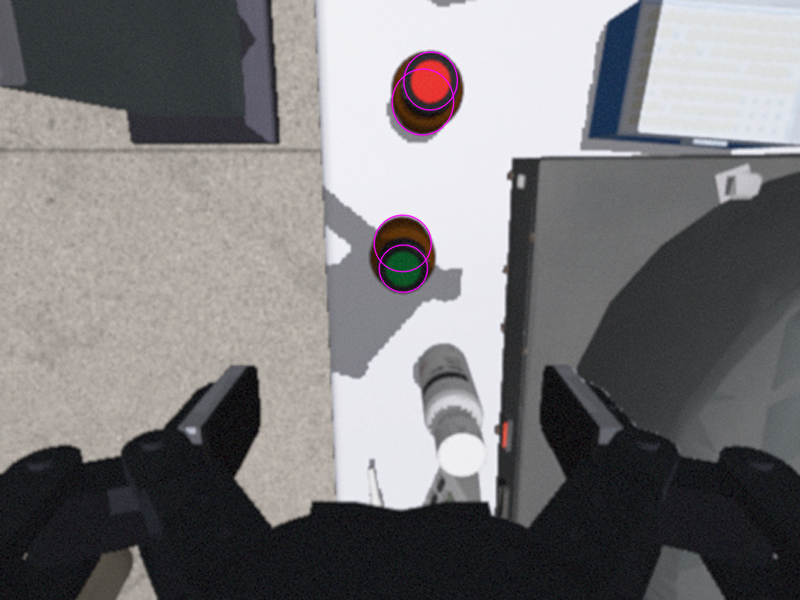

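The circles fit tightly: the green bottle is at (.461,-.287) and the red one at (.477,-.176). The saline cap is at about (461,454). Descending on green and gripping.

>>> send_rows([
  {"dx": 0.3, "dy": 0.26, "dz": 6, "wx": 0, "wy": 0, "wz": 0, "jaw": 8.5},
  {"dx": 0.3, "dy": 0.26, "dz": 12, "wx": 0, "wy": 0, "wz": 0, "jaw": 8.5},
  {"dx": 0.3, "dy": 0.26, "dz": 17, "wx": 0, "wy": 0, "wz": 0, "jaw": 8.5},
  {"dx": 0.3, "dy": 0.26, "dz": 20.9, "wx": 0, "wy": 0, "wz": 0, "jaw": 8.5},
  {"dx": 0.3, "dy": 0.26, "dz": 20.9, "wx": 0, "wy": 0, "wz": 0, "jaw": 8.5},
  {"dx": 0.3, "dy": 0.26, "dz": 20.9, "wx": 0, "wy": 0, "wz": 0, "jaw": 4},
  {"dx": 0.3, "dy": 0.26, "dz": 20.9, "wx": 0, "wy": 0, "wz": 0, "jaw": 4},
  {"dx": 0.3, "dy": 0.26, "dz": 20.9, "wx": 0, "wy": 0, "wz": 0, "jaw": 4},
  {"dx": 0.3, "dy": 0.26, "dz": 20.9, "wx": 0, "wy": 0, "wz": 0, "jaw": 4},
  {"dx": 0.3, "dy": 0.26, "dz": 20.9, "wx": 0, "wy": 0, "wz": 0, "jaw": 4},
  {"dx": 0.3, "dy": 0.26, "dz": 20.9, "wx": 0, "wy": 0, "wz": 0, "jaw": 4},
  {"dx": 0.3, "dy": 0.26, "dz": 20.9, "wx": 0, "wy": 0, "wz": 0, "jaw": 4},
], force=40)

```text
t: 4.85
position: [0.4622, -0.2883, 0.1179]
eef_rot: [0.002, 0.707, 0.707, 0.0]
force: [-1.4, 0.8, 7.5]
opening: 0.0472
gripper_force: 40.5
```

Gripped at 47 mm with 40 N. Lift and carry.

>>> send_rows([
  {"dx": 0, "dy": 0, "dz": -3, "wx": 0, "wy": 0, "wz": 0, "jaw": 4},
  {"dx": 0, "dy": 0, "dz": -8, "wx": 0, "wy": 0, "wz": 0, "jaw": 4},
  {"dx": 0, "dy": 0, "dz": -13, "wx": 0, "wy": 0, "wz": 0, "jaw": 4},
  {"dx": 0, "dy": 0, "dz": -18, "wx": 0, "wy": 0, "wz": 0, "jaw": 4},
  {"dx": 0, "dy": 0, "dz": -23, "wx": 0, "wy": 0, "wz": 0, "jaw": 4},
  {"dx": 4, "dy": 0, "dz": -25, "wx": 0, "wy": 0, "wz": 0, "jaw": 4},
  {"dx": 10, "dy": 0, "dz": -25, "wx": 0, "wy": 0, "wz": 0, "jaw": 4},
  {"dx": 16, "dy": 0, "dz": -25, "wx": 0, "wy": 0, "wz": 0, "jaw": 4},
  {"dx": 22, "dy": 0, "dz": -25, "wx": 0, "wy": 0, "wz": 0, "jaw": 4},
  {"dx": 28, "dy": 0, "dz": -25, "wx": 0, "wy": 0, "wz": 0, "jaw": 4},
  {"dx": 34, "dy": 0, "dz": -25, "wx": 0, "wy": 0, "wz": 0, "jaw": 4},
  {"dx": 40, "dy": 0, "dz": -25, "wx": 0, "wy": 0, "wz": 0, "jaw": 4},
])

```text
t: 6.35
position: [0.4607, 0.1147, 0.3658]
eef_rot: [0.001, 0.707, 0.707, 0.001]
force: [1.4, -0.4, -1.5]
opening: 0.0473
gripper_force: 41.5
```

>>> send_rows([
  {"dx": 6, "dy": 0, "dz": 0, "wx": 0, "wy": 0, "wz": 0, "jaw": 4},
  {"dx": 12, "dy": 0, "dz": 0, "wx": 0, "wy": 0, "wz": 0, "jaw": 4},
  {"dx": 18, "dy": 0, "dz": 0, "wx": 0, "wy": 0, "wz": 0, "jaw": 4},
  {"dx": 21.7, "dy": 3, "dz": 0, "wx": 0, "wy": 0, "wz": 0, "jaw": 4},
  {"dx": 21.7, "dy": 8, "dz": 0, "wx": 0, "wy": 0, "wz": 0, "jaw": 4},
  {"dx": 21.7, "dy": 12, "dz": 2, "wx": 0, "wy": 0, "wz": 0, "jaw": 4},
  {"dx": 21.7, "dy": 13.9, "dz": 7, "wx": 0, "wy": 0, "wz": 0, "jaw": 4},
  {"dx": 21.7, "dy": 13.9, "dz": 12, "wx": 0, "wy": 0, "wz": 0, "jaw": 4},
  {"dx": 21.7, "dy": 13.9, "dz": 16, "wx": 0, "wy": 0, "wz": 0, "jaw": 4},
  {"dx": 21.7, "dy": 13.9, "dz": 18, "wx": 0, "wy": 0, "wz": 0, "jaw": 4},
  {"dx": 21.7, "dy": 13.9, "dz": 18, "wx": 0, "wy": 0, "wz": 0, "jaw": 4},
])

```text
t: 7.72
position: [0.5997, 0.3294, 0.1837]
eef_rot: [-0.0, 0.707, 0.707, -0.001]
force: [-0.5, -0.3, -1.3]
opening: 0.0469
gripper_force: 41.7
```

Run:
```python
from h import *
s=env.read_state(); print(s["t"],s["position"],s["eef_rot"],s["force"])
p=s["position"]
c=snap(0,"w6",[(p[0],p[1],p[2]-.118,.024),(.6004,.3314,.04,.0375),(p[0],p[1],p[2]-.02,.0155)])
```

```text
7.725 [0.599717   0.32944384 0.1837285 ] [-4.99482683e-04  7.07372345e-01  7.06839997e-01 -1.15529503e-03] [-0.5059631  -0.3087588  -1.27153283]
```

View pics/w6.png

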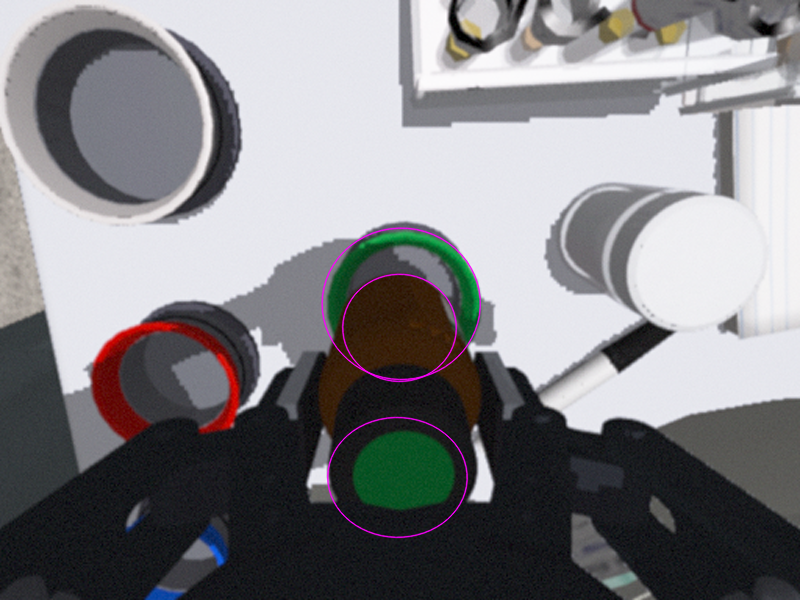

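The bottle is centred over the green holder: lip centre at (404,307), cap dot at (404,470). Lower, release, lift.

>>> send_rows([
  {"dx": 0.0, "dy": -0.1, "dz": 2, "wx": 0, "wy": 0, "wz": 0, "jaw": 4},
  {"dx": 0, "dy": -0.1, "dz": 4, "wx": 0, "wy": 0, "wz": 0, "jaw": 4},
  {"dx": 0, "dy": -0.1, "dz": 5.2, "wx": 0, "wy": 0, "wz": 0, "jaw": 4},
  {"dx": 0, "dy": -0.1, "dz": 6, "wx": 0, "wy": 0, "wz": 0, "jaw": 4},
  {"dx": 0, "dy": -0.1, "dz": 6, "wx": 0, "wy": 0, "wz": 0, "jaw": 4},
  {"dx": 0, "dy": -0.1, "dz": 6, "wx": 0, "wy": 0, "wz": 0, "jaw": 4},
])

```text
t: 8.52
position: [0.5992, 0.3298, 0.1248]
eef_rot: [-0.0, 0.707, 0.707, -0.0]
force: [-0.4, -0.7, -1.4]
opening: 0.047
gripper_force: 41.3
```

>>> send_rows([
  {"dx": 0, "dy": 0, "dz": 0.2, "wx": 0, "wy": 0, "wz": 0, "jaw": 4},
  {"dx": 0, "dy": 0, "dz": 0.2, "wx": 0, "wy": 0, "wz": 0, "jaw": 5.2},
  {"dx": 0, "dy": 0, "dz": 0.2, "wx": 0, "wy": 0, "wz": 0, "jaw": 6.8},
  {"dx": 0, "dy": 0, "dz": 0.2, "wx": 0, "wy": 0, "wz": 0, "jaw": 6.8},
  {"dx": 0, "dy": 0, "dz": 0.2, "wx": 0, "wy": 0, "wz": 0, "jaw": 6.8},
  {"dx": 0, "dy": 0, "dz": -2, "wx": 0, "wy": 0, "wz": 0, "jaw": 6.8},
  {"dx": 0, "dy": 0, "dz": -6, "wx": 0, "wy": 0, "wz": 0, "jaw": 6.8},
  {"dx": 0, "dy": 0, "dz": -11, "wx": 0, "wy": 0, "wz": 0, "jaw": 8.5},
  {"dx": 0, "dy": 0, "dz": -16, "wx": 0, "wy": 0, "wz": 0, "jaw": 8.5},
  {"dx": 0, "dy": -4, "dz": -21, "wx": 0, "wy": 0, "wz": 0, "jaw": 8.5},
  {"dx": 0, "dy": -8, "dz": -23, "wx": 0, "wy": 0, "wz": 0, "jaw": 8.5},
  {"dx": -4, "dy": -12.2, "dz": -23, "wx": 0, "wy": 0, "wz": 0, "jaw": 8.5},
])

```text
t: 10.02
position: [0.4768, 0.2908, 0.3605]
eef_rot: [0.001, 0.706, 0.708, 0.004]
force: [0.2, -1.0, -0.1]
opening: 0.0849
gripper_force: 0.0
```

Run:
```python
from h import *
s=env.read_state(); print(s["t"],s["position"])
c=env.camera("wrist"); e=blob(c,GRN,None,(120,50)); 
for roi in(None,):
    h=cv2.cvtColor(c["image"],cv2.COLOR_RGB2HSV); m=cv2.inRange(h,(45,120,40),(80,255,255))
    n,l,st,ce=cv2.connectedComponentsWithStats(m)
    for i in range(1,n):
        if st[i,4]>30: print(st[i],ce[i],ray(c,ce[i],.104).round(4),ray(c,ce[i],.04).round(4))
snap(0,"w7",[(.6004,.3314,.04,.0375),(.6004,.3314,.104,.0155)])
```

```text
10.025 [0.47678964 0.29083571 0.3605066 ]
[322 100  57  56 734] [344.52588556 126.24250681] [0.574  0.3369 0.104 ] [0.593  0.3327 0.04  ]
[357 120  22  23 387] [367.74160207 131.27390181] [0.5993 0.3316 0.104 ] [0.6233 0.3263 0.04  ]
```

View pics/w7.png

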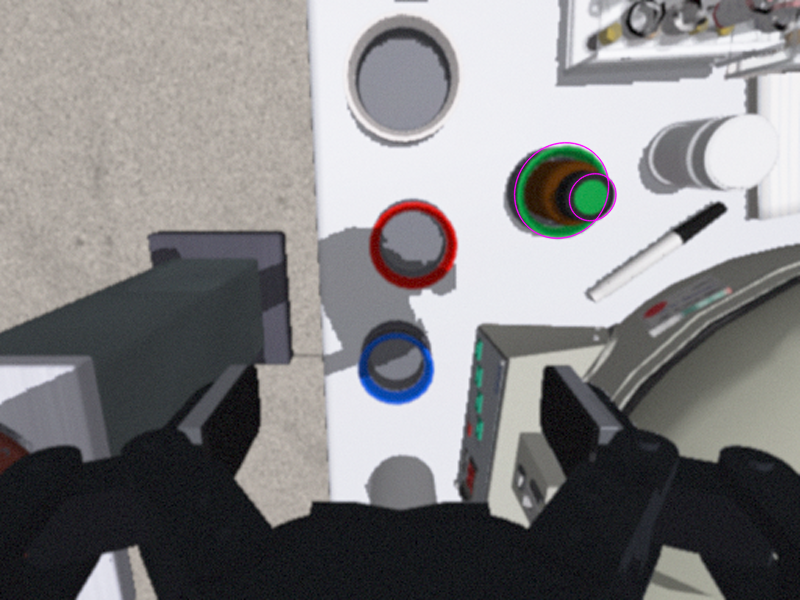

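Green is seated: the cap dot back-projects to (.599,.332), within 1–2 mm of the holder centre. Now to the red bottle.

>>> send_rows([
  {"dx": -6, "dy": 0, "dz": 0, "wx": 0, "wy": 0, "wz": 0, "jaw": 8.5},
  {"dx": -12, "dy": 0, "dz": 0, "wx": 0, "wy": 0, "wz": 0, "jaw": 8.5},
  {"dx": -18, "dy": 0, "dz": 0, "wx": 0, "wy": 0, "wz": 0, "jaw": 8.5},
  {"dx": -24, "dy": 0, "dz": 0, "wx": 0, "wy": 0, "wz": 0, "jaw": 8.5},
  {"dx": -30, "dy": 0, "dz": 0, "wx": 0, "wy": 0, "wz": 0, "jaw": 8.5},
  {"dx": -36, "dy": 0, "dz": 0, "wx": 0, "wy": 0, "wz": 0, "jaw": 8.5},
  {"dx": -42, "dy": 0, "dz": 2, "wx": 0, "wy": 0, "wz": 0, "jaw": 8.5},
  {"dx": -46.6, "dy": 0, "dz": 6, "wx": 0, "wy": 0, "wz": 0, "jaw": 8.5},
  {"dx": -46.6, "dy": 0, "dz": 9, "wx": 0, "wy": 0, "wz": 0, "jaw": 8.5},
  {"dx": -46.6, "dy": 0, "dz": 9, "wx": 0, "wy": 0, "wz": 0, "jaw": 8.5},
])

```text
t: 11.38
position: [0.476, -0.1764, 0.2633]
eef_rot: [-0.002, 0.708, 0.706, -0.001]
force: [-0.7, 1.3, -0.9]
opening: 0.085
gripper_force: 0.0
```

Run:
```python
from h import *
s=env.read_state(); print(s["t"],s["position"])
c=env.camera("wrist"); e=blob(c,RED,None,(120,50)); print(e, ray(c,e[0],.098))
```

```text
11.375 [ 0.47604981 -0.1763635   0.26326936]
((256.4632263183594, 190.32301330566406), (27.74703598022461, 28.622798919677734), 81.6596450805664) [ 0.47662954 -0.17561968  0.098     ]
```

>>> send_rows([
  {"dx": 0.1, "dy": 0.05, "dz": 5, "wx": 0, "wy": 0, "wz": 0, "jaw": 8.5},
  {"dx": 0.1, "dy": 0.05, "dz": 10, "wx": 0, "wy": 0, "wz": 0, "jaw": 8.5},
  {"dx": 0.1, "dy": 0.05, "dz": 14.8, "wx": 0, "wy": 0, "wz": 0, "jaw": 8.5},
  {"dx": 0.1, "dy": 0.05, "dz": 14.8, "wx": 0, "wy": 0, "wz": 0, "jaw": 8.5},
  {"dx": 0.1, "dy": 0.05, "dz": 14.8, "wx": 0, "wy": 0, "wz": 0, "jaw": 4},
  {"dx": 0.1, "dy": 0.05, "dz": 14.8, "wx": 0, "wy": 0, "wz": 0, "jaw": 4},
  {"dx": 0.1, "dy": 0.05, "dz": 14.8, "wx": 0, "wy": 0, "wz": 0, "jaw": 4},
  {"dx": 0.1, "dy": 0.05, "dz": 14.8, "wx": 0, "wy": 0, "wz": 0, "jaw": 4},
  {"dx": 0.1, "dy": 0.05, "dz": 14.8, "wx": 0, "wy": 0, "wz": 0, "jaw": 4},
  {"dx": 0.1, "dy": 0.05, "dz": 14.8, "wx": 0, "wy": 0, "wz": 0, "jaw": 4},
  {"dx": 0.1, "dy": 0.05, "dz": 14.8, "wx": 0, "wy": 0, "wz": 0, "jaw": 4},
])

```text
t: 12.8
position: [0.4793, -0.1763, 0.1205]
eef_rot: [0.003, 0.707, 0.707, 0.001]
force: [-2.2, 0.3, 6.7]
opening: 0.0475
gripper_force: 39.8
```

>>> send_rows([
  {"dx": 0, "dy": 0, "dz": -3, "wx": 0, "wy": 0, "wz": 0, "jaw": 4},
  {"dx": 0, "dy": 0, "dz": -8, "wx": 0, "wy": 0, "wz": 0, "jaw": 4},
  {"dx": 0, "dy": 0, "dz": -13, "wx": 0, "wy": 0, "wz": 0, "jaw": 4},
  {"dx": 0, "dy": 0, "dz": -18, "wx": 0, "wy": 0, "wz": 0, "jaw": 4},
  {"dx": 2, "dy": 0, "dz": -22, "wx": 0, "wy": 0, "wz": 0, "jaw": 4},
  {"dx": 7, "dy": 0, "dz": -24, "wx": 0, "wy": 0, "wz": 0, "jaw": 4},
  {"dx": 13, "dy": 0, "dz": -24, "wx": 0, "wy": 0, "wz": 0, "jaw": 4},
  {"dx": 19, "dy": 0, "dz": -24, "wx": 0, "wy": 0, "wz": 0, "jaw": 4},
  {"dx": 25, "dy": 0, "dz": -24, "wx": 0, "wy": 0, "wz": 0, "jaw": 4},
  {"dx": 31, "dy": 0, "dz": -24, "wx": 0, "wy": 0, "wz": 0, "jaw": 4},
  {"dx": 37, "dy": 0.3, "dz": -24, "wx": 0, "wy": 0, "wz": 0, "jaw": 4},
  {"dx": 43, "dy": 0.3, "dz": -24, "wx": 0, "wy": 0, "wz": 0, "jaw": 4},
])

```text
t: 14.3
position: [0.4805, 0.2568, 0.3588]
eef_rot: [0.001, 0.707, 0.707, 0.001]
force: [0.8, 0.1, -0.8]
opening: 0.0473
gripper_force: 41.5
```

>>> send_rows([
  {"dx": 3.4, "dy": 0.2, "dz": 1, "wx": 0, "wy": 0, "wz": 0, "jaw": 4},
  {"dx": 3.4, "dy": 0.2, "dz": 6, "wx": 0, "wy": 0, "wz": 0, "jaw": 4},
  {"dx": 3.4, "dy": 0.2, "dz": 11, "wx": 0, "wy": 0, "wz": 0, "jaw": 4},
  {"dx": 3.4, "dy": 0.2, "dz": 15, "wx": 0, "wy": 0, "wz": 0, "jaw": 4},
  {"dx": 3.4, "dy": 0.2, "dz": 17, "wx": 0, "wy": 0, "wz": 0, "jaw": 4},
  {"dx": 3.4, "dy": 0.2, "dz": 17, "wx": 0, "wy": 0, "wz": 0, "jaw": 4},
])

```text
t: 15.05
position: [0.4825, 0.2886, 0.1865]
eef_rot: [-0.0, 0.707, 0.707, -0.001]
force: [1.3, 0.1, -0.9]
opening: 0.0474
gripper_force: 41.5
```

Run:
```python
from h import *
s=env.read_state(); print(s["t"],s["position"],s["force"])
c=env.camera("wrist"); h=cv2.cvtColor(c["image"],cv2.COLOR_RGB2HSV); m=cv2.inRange(h,(0,120,50),(8,255,255))|cv2.inRange(h,(172,120,50),(180,255,255))
n,l,st,ce=cv2.connectedComponentsWithStats(m); z=s["position"][2]
for i in range(1,n):
    if st[i,4]>100: print(st[i],ray(c,ce[i],z-.0225).round(4),ray(c,ce[i],.04).round(4))
for q in circ(c,.4814,.2885,.04,.0375)[[0,15,30,45]]: print(q.round())
```

```text
15.05 [0.48247275 0.28858863 0.18649003] [ 1.3285623   0.05985505 -0.90989082]
[ 207  151   97   70 1666] [0.4838 0.3339 0.164 ] [0.4843 0.3036 0.04  ]
[211 195  34  28 122] [0.4744 0.3252 0.164 ] [0.4623 0.2832 0.04  ]
[ 228  274   65   53 2719] [0.4846 0.2892 0.164 ] [0.486 0.199 0.04 ]
[304. 198.]
[252. 148.]
[204. 200.]
[258. 243.]
```

>>> send_rows([
  {"dx": -0.1, "dy": -0.25, "dz": 1, "wx": 0, "wy": 0, "wz": 0, "jaw": 4},
  {"dx": -0.1, "dy": -0.25, "dz": 3, "wx": 0, "wy": 0, "wz": 0, "jaw": 4},
  {"dx": -0.1, "dy": -0.25, "dz": 4.6, "wx": 0, "wy": 0, "wz": 0, "jaw": 4},
  {"dx": -0.1, "dy": -0.25, "dz": 5.6, "wx": 0, "wy": 0, "wz": 0, "jaw": 4},
  {"dx": -0.1, "dy": -0.25, "dz": 6.1, "wx": 0, "wy": 0, "wz": 0, "jaw": 4},
  {"dx": -0.1, "dy": -0.25, "dz": 6.1, "wx": 0, "wy": 0, "wz": 0, "jaw": 4},
])

```text
t: 15.85
position: [0.4805, 0.2877, 0.1262]
eef_rot: [0.0, 0.707, 0.707, -0.0]
force: [-0.6, -1.7, 5.9]
opening: 0.0471
gripper_force: 40.0
```

>>> send_rows([
  {"dx": 0, "dy": 0, "dz": 0, "wx": 0, "wy": 0, "wz": 0, "jaw": 5.2},
  {"dx": 0, "dy": 0, "dz": 0, "wx": 0, "wy": 0, "wz": 0, "jaw": 6.8},
  {"dx": 0, "dy": 0, "dz": 0, "wx": 0, "wy": 0, "wz": 0, "jaw": 6.8},
  {"dx": 0, "dy": 0, "dz": 0, "wx": 0, "wy": 0, "wz": 0, "jaw": 6.8},
  {"dx": 0, "dy": 0, "dz": -2, "wx": 0, "wy": 0, "wz": 0, "jaw": 7},
  {"dx": 0, "dy": 0, "dz": -6, "wx": 0, "wy": 0, "wz": 0, "jaw": 7},
  {"dx": 0, "dy": 0, "dz": -11, "wx": 0, "wy": 0, "wz": 0, "jaw": 8.5},
  {"dx": 0, "dy": 0, "dz": -16, "wx": 0, "wy": 0, "wz": 0, "jaw": 8.5},
  {"dx": 0, "dy": 0, "dz": -21, "wx": 0, "wy": 0, "wz": 0, "jaw": 8.5},
  {"dx": 0, "dy": 0, "dz": -23.5, "wx": 0, "wy": 0, "wz": 0, "jaw": 8.5},
  {"dx": 0, "dy": 0, "dz": -23.5, "wx": 0, "wy": 0, "wz": 0, "jaw": 8.5},
])

```text
t: 17.23
position: [0.481, 0.2881, 0.3655]
eef_rot: [0.001, 0.707, 0.707, 0.004]
force: [0.6, 0.2, 0.5]
opening: 0.0851
gripper_force: 0.0
```

Run:
```python
from h import *
s=env.read_state(); print(s["t"],s["position"],s["force"])
c=env.camera("wrist"); h=cv2.cvtColor(c["image"],cv2.COLOR_RGB2HSV); m=cv2.inRange(h,(0,120,50),(8,255,255))|cv2.inRange(h,(172,120,50),(180,255,255))
n,l,st,ce=cv2.connectedComponentsWithStats(m)
for i in range(1,n):
    if st[i,4]>100: print(st[i],ray(c,ce[i],.104).round(4),ray(c,ce[i],.04).round(4))
```

```text
17.225 [0.48101831 0.28810525 0.36554726] [0.63735614 0.19251676 0.48626019]
[228 131  54  55 858] [0.483  0.3005 0.104 ] [0.4834 0.2898 0.04  ]
[241 158  22  21 363] [0.4787 0.2878 0.104 ] [0.4782 0.2747 0.04  ]
[  0 282  14  20 147] [0.1685 0.1317 0.104 ] [0.1082 0.0885 0.04  ]
```

Red is seated at (.479,.288). Next is saline. The centrifuge face is close, so I turn the closing line along y.

>>> send_rows([
  {"dx": -6, "dy": 0, "dz": 0, "wx": 0, "wy": 0, "wz": 0, "jaw": 8.5},
  {"dx": -12, "dy": 0, "dz": 0, "wx": 0, "wy": 0, "wz": -10, "jaw": 8.5},
  {"dx": -18, "dy": 0, "dz": 0, "wx": 0, "wy": 0, "wz": -20, "jaw": 8.5},
  {"dx": -24, "dy": 0, "dz": 0, "wx": 0, "wy": 0, "wz": -30, "jaw": 8.5},
  {"dx": -30, "dy": 0, "dz": 0, "wx": 0, "wy": 0, "wz": -40, "jaw": 8.5},
  {"dx": -36, "dy": 0, "dz": 0, "wx": 0, "wy": 0, "wz": -50, "jaw": 8.5},
  {"dx": -42, "dy": 0, "dz": 0, "wx": 0, "wy": 0, "wz": -60, "jaw": 8.5},
  {"dx": -48, "dy": 0, "dz": 0, "wx": 0, "wy": 0, "wz": -70, "jaw": 8.5},
  {"dx": -54, "dy": 0, "dz": 0, "wx": 0, "wy": 0, "wz": -80, "jaw": 8.5},
  {"dx": -60, "dy": 0.5, "dz": 0, "wx": 0, "wy": 0, "wz": -90, "jaw": 8.5},
  {"dx": -66, "dy": 1, "dz": 0, "wx": 0, "wy": 0, "wz": -90, "jaw": 8.5},
  {"dx": -68.8, "dy": 1.4, "dz": 0, "wx": 0, "wy": 0, "wz": -90, "jaw": 8.5},
])

```text
t: 18.77
position: [0.493, -0.402, 0.3583]
eef_rot: [-0.001, 0.001, 1.0, 0.001]
force: [0.9, 0.7, 1.0]
opening: 0.0849
gripper_force: 0.0
```

>>> send_rows([
  {"dx": 0, "dy": 0, "dz": 0, "wx": 0, "wy": 0, "wz": 0, "jaw": 8.5},
  {"dx": 0, "dy": 0, "dz": 0, "wx": 0, "wy": 0, "wz": 0, "jaw": 8.5},
])

```text
t: 19.02
position: [0.4933, -0.3998, 0.3587]
eef_rot: [-0.001, 0.001, 1.0, 0.001]
force: [-0.1, 0.6, 0.0]
opening: 0.085
gripper_force: 0.0
```

Run:
```python
from h import *
s=env.read_state(); print(s["t"],s["position"],s["eef_rot"],s["q"])
snap(0,"w8",[(.495,-.4,.14,.0125),(.495,-.4,0,.0215)])
```

```text
19.025 [ 0.49332862 -0.3997793   0.3587208 ] [-1.21106467e-03  5.43013642e-04  9.99997999e-01  1.49654961e-03] [-7.98271979e-01  5.14117396e-02  1.52351338e+00  3.56490118e-04
  1.57050136e+00 -2.36798307e+00]
```

View pics/w8.png

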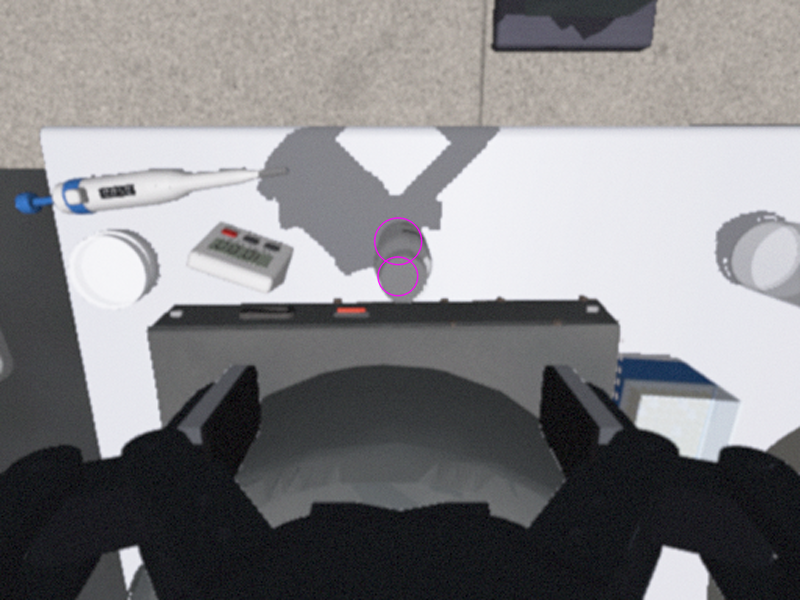

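The picture shows the saline bottle in the arm's shadow, its cap near (402,277) and right shoulder edge near (431,265). I'll take one contrast-stretched crop.

Run:
```python
from h import *
c=env.camera("wrist"); im=c["image"][...,::-1][125:205,205:305].astype(float)
im=np.clip((im-70)*2,0,255).astype(np.uint8); s=7; im=cv2.resize(im,None,fx=s,fy=s,interpolation=cv2.INTER_CUBIC)
draw(im,c,.495,-.4,.14,.0125,s,(205,125)); draw(im,c,.495,-.4,0,.0215,s,(205,125)); draw(im,c,.495,-.4,.113,.0215,s,(205,125),(0,255,0))
cv2.imwrite("pics/w9.png",im)
```

```text
(no output)
```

View pics/w9.png

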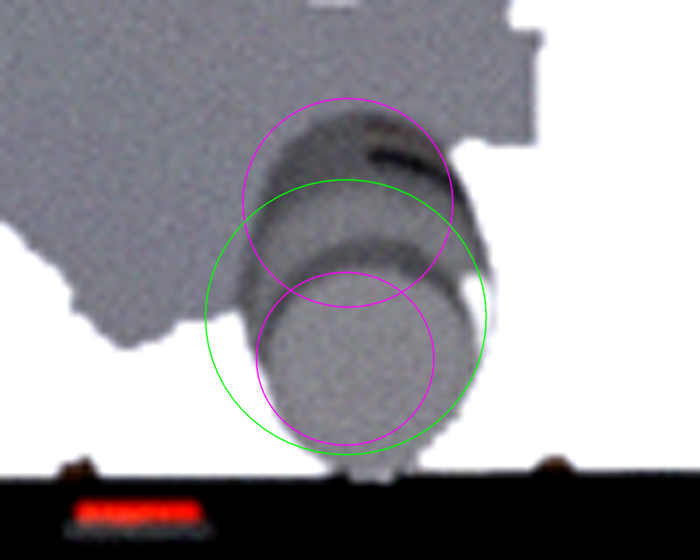

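The saline axis lies at crop column about 369, which gives roughly (.496,-.396). Descending on it.

>>> send_rows([
  {"dx": -0.1, "dy": 0.4, "dz": 5, "wx": 0, "wy": 0, "wz": 0, "jaw": 8.5},
  {"dx": -0.1, "dy": 0.4, "dz": 10, "wx": 0, "wy": 0, "wz": 0, "jaw": 8.5},
  {"dx": -0.1, "dy": 0.4, "dz": 15, "wx": 0, "wy": 0, "wz": 0, "jaw": 8.5},
  {"dx": -0.1, "dy": 0.4, "dz": 19, "wx": 0, "wy": 0, "wz": 0, "jaw": 8.5},
  {"dx": -0.1, "dy": 0.4, "dz": 20.7, "wx": 0, "wy": 0, "wz": 0, "jaw": 8.5},
  {"dx": -0.1, "dy": 0.4, "dz": 20.7, "wx": 0, "wy": 0, "wz": 0, "jaw": 6},
  {"dx": -0.1, "dy": 0.4, "dz": 20.7, "wx": 0, "wy": 0, "wz": 0, "jaw": 3.6},
  {"dx": -0.1, "dy": 0.4, "dz": 20.7, "wx": 0, "wy": 0, "wz": 0, "jaw": 3.6},
  {"dx": -0.1, "dy": 0.4, "dz": 20.7, "wx": 0, "wy": 0, "wz": 0, "jaw": 3.6},
  {"dx": -0.1, "dy": 0.4, "dz": 20.7, "wx": 0, "wy": 0, "wz": 0, "jaw": 3.6},
  {"dx": -0.1, "dy": 0.4, "dz": 20.7, "wx": 0, "wy": 0, "wz": 0, "jaw": 3.6},
  {"dx": -0.1, "dy": 0.4, "dz": 20.7, "wx": 0, "wy": 0, "wz": 0, "jaw": 3.6},
])

```text
t: 20.62
position: [0.496, -0.3972, 0.1569]
eef_rot: [0.002, 0.0, 1.0, -0.001]
force: [-0.0, 1.6, 7.5]
opening: 0.0425
gripper_force: 40.8
```

>>> send_rows([
  {"dx": 0, "dy": 0, "dz": -3, "wx": 0, "wy": 0, "wz": 0, "jaw": 3.6},
  {"dx": 0, "dy": 0, "dz": -8, "wx": 0, "wy": 0, "wz": 0, "jaw": 3.6},
  {"dx": 0, "dy": 0, "dz": -13, "wx": 0, "wy": 0, "wz": 0, "jaw": 3.6},
  {"dx": 1, "dy": 0, "dz": -18, "wx": 0, "wy": 0, "wz": 0, "jaw": 3.6},
  {"dx": 2, "dy": 2, "dz": -22, "wx": 0, "wy": 0, "wz": 0, "jaw": 3.6},
  {"dx": 2.9, "dy": 7, "dz": -24, "wx": 0, "wy": 0, "wz": 0, "jaw": 3.6},
  {"dx": 2.9, "dy": 13, "dz": -24, "wx": 0, "wy": 0, "wz": 0, "jaw": 3.6},
  {"dx": 2.9, "dy": 19, "dz": -24, "wx": 0, "wy": 0, "wz": 0, "jaw": 3.6},
  {"dx": 2.9, "dy": 25, "dz": -24, "wx": 0, "wy": 0, "wz": 0, "jaw": 3.6},
  {"dx": 2.9, "dy": 31, "dz": -24, "wx": 0, "wy": 0, "wz": 0, "jaw": 3.6},
  {"dx": 2.9, "dy": 37, "dz": -24, "wx": 0, "wy": 0, "wz": 0, "jaw": 3.6},
  {"dx": 2.9, "dy": 43, "dz": -24, "wx": 0, "wy": 0, "wz": 0, "jaw": 3.6},
])

```text
t: 22.12
position: [0.4655, 0.0355, 0.3942]
eef_rot: [0.001, 0.001, 1.0, -0.0]
force: [1.2, 0.7, -1.3]
opening: 0.0422
gripper_force: 41.1
```

>>> send_rows([
  {"dx": 0, "dy": 6, "dz": 0, "wx": 0, "wy": 0, "wz": 0, "jaw": 3.6},
  {"dx": 0, "dy": 11, "dz": 0, "wx": 0, "wy": 0, "wz": 0, "jaw": 3.6},
  {"dx": 0, "dy": 14.4, "dz": 1, "wx": 0, "wy": 0, "wz": 0, "jaw": 3.6},
  {"dx": 0, "dy": 14.4, "dz": 6, "wx": 0, "wy": 0, "wz": 0, "jaw": 3.6},
  {"dx": 0, "dy": 14.4, "dz": 11, "wx": 0, "wy": 0, "wz": 0, "jaw": 3.6},
  {"dx": 0, "dy": 14.4, "dz": 15, "wx": 0, "wy": 0, "wz": 0, "jaw": 3.6},
  {"dx": 0, "dy": 14.4, "dz": 17, "wx": 0, "wy": 0, "wz": 0, "jaw": 3.6},
  {"dx": 0, "dy": 14.4, "dz": 17, "wx": 0, "wy": 0, "wz": 0, "jaw": 3.6},
])

```text
t: 23.12
position: [0.4656, 0.1775, 0.2229]
eef_rot: [-0.001, 0.0, 1.0, -0.0]
force: [-0.4, 0.5, -1.1]
opening: 0.0422
gripper_force: 41.2
```

Run:
```python
from h import *
s=env.read_state(); p=s["position"]; print(s["t"],p,s["force"])
c=snap(0,"w10",[(.4671,.1778,.04,.035),(p[0],p[1],p[2]-.157,.0215),(p[0],p[1],p[2]-.017,.0125)])
```

```text
23.125 [0.46564496 0.17754685 0.22285679] [-0.36053008  0.54022331 -1.08269407]
```

View pics/w10.png

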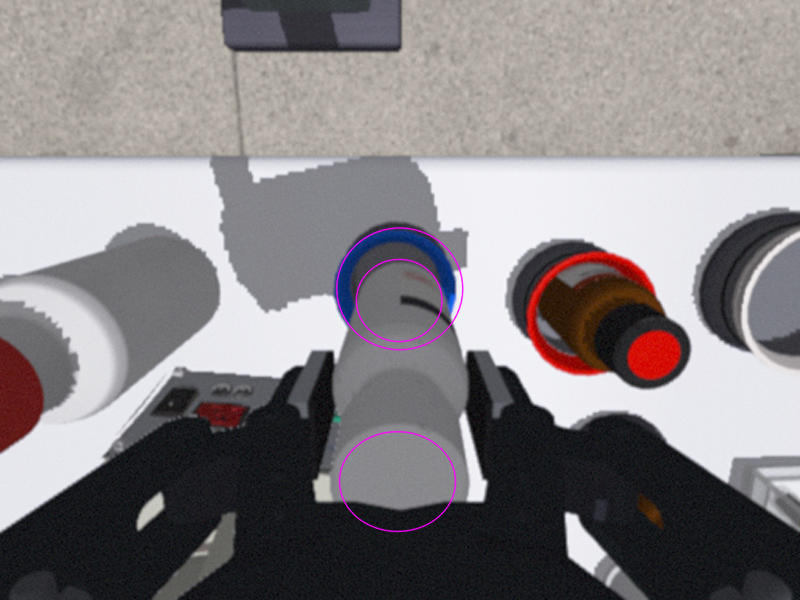

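The blue lip is centred near (396,290) and the bottle's axis near column 400. Shift 1.5 mm and lower.

>>> send_rows([
  {"dx": -0.15, "dy": -0.15, "dz": 1, "wx": 0, "wy": 0, "wz": 0, "jaw": 3.6},
  {"dx": -0.15, "dy": -0.15, "dz": 3, "wx": 0, "wy": 0, "wz": 0, "jaw": 3.6},
  {"dx": -0.15, "dy": -0.15, "dz": 4.6, "wx": 0, "wy": 0, "wz": 0, "jaw": 3.6},
  {"dx": -0.15, "dy": -0.15, "dz": 5.6, "wx": 0, "wy": 0, "wz": 0, "jaw": 3.6},
  {"dx": -0.15, "dy": -0.15, "dz": 6.1, "wx": 0, "wy": 0, "wz": 0, "jaw": 3.6},
  {"dx": -0.15, "dy": -0.15, "dz": 6.1, "wx": 0, "wy": 0, "wz": 0, "jaw": 3.6},
])

```text
t: 23.92
position: [0.4682, 0.1764, 0.1634]
eef_rot: [0.001, 0.0, 1.0, 0.0]
force: [0.3, -0.4, -1.5]
opening: 0.0417
gripper_force: 41.3
```

>>> send_rows([
  {"dx": 0, "dy": 0, "dz": 0.1, "wx": 0, "wy": 0, "wz": 0, "jaw": 4.6},
  {"dx": 0, "dy": 0, "dz": 0.1, "wx": 0, "wy": 0, "wz": 0, "jaw": 6.5},
  {"dx": 0, "dy": 0, "dz": 0.1, "wx": 0, "wy": 0, "wz": 0, "jaw": 6.5},
  {"dx": 0, "dy": 0, "dz": 0.1, "wx": 0, "wy": 0, "wz": 0, "jaw": 6.5},
  {"dx": 0, "dy": 0, "dz": -2, "wx": 0, "wy": 0, "wz": 0, "jaw": 6.5},
  {"dx": 0, "dy": 0, "dz": -6, "wx": 0, "wy": 0, "wz": 0, "jaw": 6.5},
  {"dx": 0, "dy": 0, "dz": -11, "wx": 0, "wy": 0, "wz": 0, "jaw": 8.5},
  {"dx": 0, "dy": 0, "dz": -16, "wx": 0, "wy": 0, "wz": 0, "jaw": 8.5},
  {"dx": 0, "dy": 0, "dz": -21, "wx": 0, "wy": 0, "wz": 0, "jaw": 8.5},
  {"dx": 0, "dy": -5, "dz": -23, "wx": 0, "wy": 0, "wz": 0, "jaw": 8.5},
  {"dx": 0, "dy": -10, "dz": -23, "wx": 0, "wy": 0, "wz": 0, "jaw": 8.5},
  {"dx": 0, "dy": -14.5, "dz": -23, "wx": 0, "wy": 0, "wz": 0, "jaw": 8.5},
])

```text
t: 25.42
position: [0.4675, 0.0299, 0.3936]
eef_rot: [0.001, 0.0, 1.0, -0.0]
force: [-0.9, 0.6, -0.6]
opening: 0.0849
gripper_force: 0.0
```

>>> send_rows([
  {"dx": 0, "dy": 0, "dz": 0, "wx": 0, "wy": 0, "wz": 0, "jaw": 8.5},
  {"dx": 0, "dy": 0, "dz": 0, "wx": 0, "wy": 0, "wz": 0, "jaw": 8.5},
])

```text
t: 25.68
position: [0.4676, 0.0316, 0.3928]
eef_rot: [-0.0, 0.0, 1.0, 0.0]
force: [-0.3, -0.1, -0.1]
opening: 0.0849
gripper_force: 0.0
```

Run:
```python
from h import *
s=env.read_state(); p=s["position"]; print(s["t"],p,s["force"])
c=env.camera("wrist"); h=cv2.cvtColor(c["image"],cv2.COLOR_RGB2HSV); m=cv2.inRange(h,(0,110,40),(8,255,255))|cv2.inRange(h,(172,110,40),(180,255,255))
n,l,st,ce=cv2.connectedComponentsWithStats(m)
for i in range(1,n):
    if st[i,4]>100: print(st[i],ray(c,ce[i],.165).round(4))
print(np.ptp(circ(c,.47,.03,.165,.0195),0))
cv2.imwrite("pics/w11.png",c["image"][...,::-1])
```

```text
25.675 [0.4675739  0.03155805 0.39284418] [-0.32507036 -0.07213381 -0.08178384]
[406 137  51  51 613] [0.4566 0.2029 0.165 ]
[ 234  155   42   45 1502] [0.4725 0.0312 0.165 ]
[456 160  21  21 327] [0.4658 0.2442 0.165 ]
[38.49807739 37.52646452]
```

Saline is placed. The wash cap centre comes out at about (.475,.031). Grip it.

>>> send_rows([
  {"dx": -0.7, "dy": 0, "dz": 5, "wx": 0, "wy": 0, "wz": 0, "jaw": 8.5},
  {"dx": -0.7, "dy": 0, "dz": 10, "wx": 0, "wy": 0, "wz": 0, "jaw": 8.5},
  {"dx": -0.7, "dy": 0, "dz": 15, "wx": 0, "wy": 0, "wz": 0, "jaw": 8.5},
  {"dx": -0.7, "dy": 0, "dz": 19, "wx": 0, "wy": 0, "wz": 0, "jaw": 8.5},
  {"dx": -0.7, "dy": 0, "dz": 21, "wx": 0, "wy": 0, "wz": 0, "jaw": 8.5},
  {"dx": -0.7, "dy": 0, "dz": 21.9, "wx": 0, "wy": 0, "wz": 0, "jaw": 8.5},
  {"dx": -0.7, "dy": 0, "dz": 21.9, "wx": 0, "wy": 0, "wz": 0, "jaw": 7.5},
  {"dx": -0.7, "dy": 0, "dz": 21.9, "wx": 0, "wy": 0, "wz": 0, "jaw": 6},
  {"dx": -0.7, "dy": 0, "dz": 21.9, "wx": 0, "wy": 0, "wz": 0, "jaw": 6},
  {"dx": -0.7, "dy": 0, "dz": 21.9, "wx": 0, "wy": 0, "wz": 0, "jaw": 6},
  {"dx": -0.7, "dy": 0, "dz": 21.9, "wx": 0, "wy": 0, "wz": 0, "jaw": 6},
  {"dx": -0.7, "dy": 0, "dz": 21.9, "wx": 0, "wy": 0, "wz": 0, "jaw": 6},
], force=50)

```text
t: 27.22
position: [0.4755, 0.0312, 0.1753]
eef_rot: [0.001, 0.0, 1.0, 0.0]
force: [0.1, 0.2, 6.0]
opening: 0.0648
gripper_force: 56.2
```

>>> send_rows([
  {"dx": 0, "dy": 0, "dz": -2, "wx": 0, "wy": 0, "wz": 0, "jaw": 6},
  {"dx": 0, "dy": 0, "dz": -6, "wx": 0, "wy": 0, "wz": 0, "jaw": 6},
  {"dx": 0, "dy": 0, "dz": -10, "wx": 0, "wy": 0, "wz": 0, "jaw": 6},
  {"dx": 0, "dy": 0, "dz": -14, "wx": 0, "wy": 0, "wz": 0, "jaw": 6},
  {"dx": 0, "dy": 0, "dz": -18, "wx": 0, "wy": 0, "wz": 0, "jaw": 6},
  {"dx": 0.2, "dy": 3, "dz": -21, "wx": 0, "wy": 0, "wz": 0, "jaw": 6},
  {"dx": 0.2, "dy": 8, "dz": -22, "wx": 0, "wy": 0, "wz": 0, "jaw": 6},
  {"dx": 0.2, "dy": 14, "dz": -22, "wx": 0, "wy": 0, "wz": 0, "jaw": 6},
  {"dx": 0.2, "dy": 20, "dz": -22, "wx": 0, "wy": 0, "wz": 0, "jaw": 6},
  {"dx": 0.2, "dy": 26, "dz": -22, "wx": 0, "wy": 0, "wz": 0, "jaw": 6},
  {"dx": 0.2, "dy": 32, "dz": -22, "wx": 0, "wy": 0, "wz": 0, "jaw": 6},
  {"dx": 0.2, "dy": 36, "dz": -22, "wx": 0, "wy": 0, "wz": 0, "jaw": 6},
])

```text
t: 28.72
position: [0.472, 0.3934, 0.3918]
eef_rot: [-0.001, -0.0, 1.0, -0.001]
force: [0.7, 0.0, -2.3]
opening: 0.0649
gripper_force: 56.7
```

>>> send_rows([
  {"dx": 0, "dy": 2.4, "dz": 0, "wx": 0, "wy": 0, "wz": 0, "jaw": 6},
  {"dx": 0, "dy": 2.4, "dz": 2, "wx": 0, "wy": 0, "wz": 0, "jaw": 6},
  {"dx": 0, "dy": 2.4, "dz": 7, "wx": 0, "wy": 0, "wz": 0, "jaw": 6},
  {"dx": 0, "dy": 2.4, "dz": 12, "wx": 0, "wy": 0, "wz": 0, "jaw": 6},
  {"dx": 0, "dy": 2.4, "dz": 14.5, "wx": 0, "wy": 0, "wz": 0, "jaw": 6},
  {"dx": 0, "dy": 2.4, "dz": 15.5, "wx": 0, "wy": 0, "wz": 0, "jaw": 6},
  {"dx": 0, "dy": 2.4, "dz": 15.5, "wx": 0, "wy": 0, "wz": 0, "jaw": 6},
])

```text
t: 29.6
position: [0.4729, 0.4142, 0.2382]
eef_rot: [-0.001, 0.001, 1.0, -0.001]
force: [-0.3, -0.6, -1.9]
opening: 0.065
gripper_force: 56.9
```

Run:
```python
from h import *
s=env.read_state(); p=s["position"]; print(s["t"],p,s["force"])
c=snap(0,"w12",[(.4727,.4154,.04,.0465),(p[0],p[1],p[2]-.1753,.033)])
```

```text
29.6 [0.47294289 0.41424987 0.23822439] [-0.33583339 -0.6071327  -1.90514888]
```

View pics/w12.png

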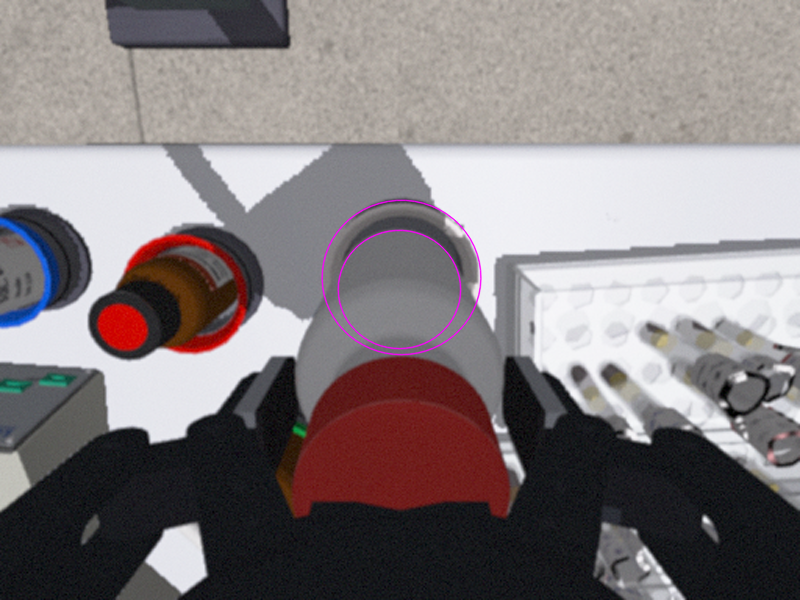

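The wash bottle is centred over the white holder, with the lip spanning columns 325–480 and the bottle axis near column 400. Lower it, then open only a little because of the rack on the right.

>>> send_rows([
  {"dx": 0, "dy": 0.1, "dz": 1, "wx": 0, "wy": 0, "wz": 0, "jaw": 6},
  {"dx": 0, "dy": 0.1, "dz": 2.5, "wx": 0, "wy": 0, "wz": 0, "jaw": 6},
  {"dx": 0, "dy": 0.1, "dz": 4, "wx": 0, "wy": 0, "wz": 0, "jaw": 6},
  {"dx": 0, "dy": 0.1, "dz": 5, "wx": 0, "wy": 0, "wz": 0, "jaw": 6},
  {"dx": 0, "dy": 0.1, "dz": 5.7, "wx": 0, "wy": 0, "wz": 0, "jaw": 6},
  {"dx": 0, "dy": 0.1, "dz": 5.7, "wx": 0, "wy": 0, "wz": 0, "jaw": 6},
])

```text
t: 30.4
position: [0.4731, 0.4164, 0.182]
eef_rot: [0.0, 0.0, 1.0, 0.0]
force: [-0.9, 0.1, -2.8]
opening: 0.0651
gripper_force: 57.1
```

>>> send_rows([
  {"dx": 0, "dy": 0, "dz": 0.1, "wx": 0, "wy": 0, "wz": 0, "jaw": 6.8},
  {"dx": 0, "dy": 0, "dz": 0.1, "wx": 0, "wy": 0, "wz": 0, "jaw": 7.5},
  {"dx": 0, "dy": 0, "dz": 0.1, "wx": 0, "wy": 0, "wz": 0, "jaw": 7.5},
  {"dx": 0, "dy": 0, "dz": 0.1, "wx": 0, "wy": 0, "wz": 0, "jaw": 7.5},
  {"dx": 0, "dy": 0, "dz": -2, "wx": 0, "wy": 0, "wz": 0, "jaw": 7.5},
  {"dx": 0, "dy": 0, "dz": -5, "wx": 0, "wy": 0, "wz": 0, "jaw": 7.5},
  {"dx": 0, "dy": 0, "dz": -9, "wx": 0, "wy": 0, "wz": 0, "jaw": 7.5},
  {"dx": 0, "dy": 0, "dz": -14, "wx": 0, "wy": 0, "wz": 0, "jaw": 7.5},
  {"dx": 0, "dy": 0, "dz": -18, "wx": 0, "wy": 0, "wz": 0, "jaw": 7.5},
  {"dx": 0, "dy": -5, "dz": -20, "wx": 0, "wy": 0, "wz": 0, "jaw": 7.5},
  {"dx": 0, "dy": -11, "dz": -20, "wx": 0, "wy": 0, "wz": 0, "jaw": 7.5},
  {"dx": 0, "dy": -14, "dz": -20, "wx": 0, "wy": 0, "wz": 0, "jaw": 7.5},
])

```text
t: 31.9
position: [0.4727, 0.2742, 0.3846]
eef_rot: [0.002, 0.001, 1.0, 0.001]
force: [-0.6, 0.1, -0.1]
opening: 0.0752
gripper_force: 0.0
```

>>> send_rows([
  {"dx": 0, "dy": 0, "dz": 0, "wx": 0, "wy": 0, "wz": 0, "jaw": 7.5},
  {"dx": 0, "dy": 0, "dz": 0, "wx": 0, "wy": 0, "wz": 0, "jaw": 7.5},
])

```text
t: 32.15
position: [0.4728, 0.2767, 0.383]
eef_rot: [0.001, 0.0, 1.0, 0.001]
force: [0.1, -0.1, -0.2]
opening: 0.0752
gripper_force: 0.0
```

Run:
```python
from h import *
s=env.read_state(); p=s["position"]; print(s["t"],p,s["force"])
O=[(.4727,.4154,.171,.0195),(.4671,.1778,.146,.0125),(.4814,.2885,.104,.0155),(.4727,.4154,.04,.0465),(.4671,.1778,.04,.035)]
c=snap(0,"end",O)
h=cv2.cvtColor(c["image"],cv2.COLOR_RGB2HSV); m=cv2.inRange(h,(0,110,40),(8,255,255))|cv2.inRange(h,(172,110,40),(180,255,255))
n,l,st,ce=cv2.connectedComponentsWithStats(m)
for i in range(1,n):
    if st[i,4]>100: print(st[i],ray(c,ce[i],.171).round(4),ray(c,ce[i],.104).round(4))
```

```text
32.15 [0.47280846 0.27671368 0.38302919] [ 0.08566795 -0.05808908 -0.21623765]
[236 133  52  53 849] [0.4576 0.2833 0.171 ] [0.4698 0.2848 0.104 ]
[ 369  149   53   48 1923] [0.4698 0.4116 0.171 ] [0.4849 0.4435 0.104 ]
[254 157  21  21 344] [0.4648 0.2856 0.171 ] [0.4787 0.2875 0.104 ]
[100 198  21   7 107] [0.4978 0.1345 0.171 ] [0.5195 0.1005 0.104 ]
```

View pics/end.png

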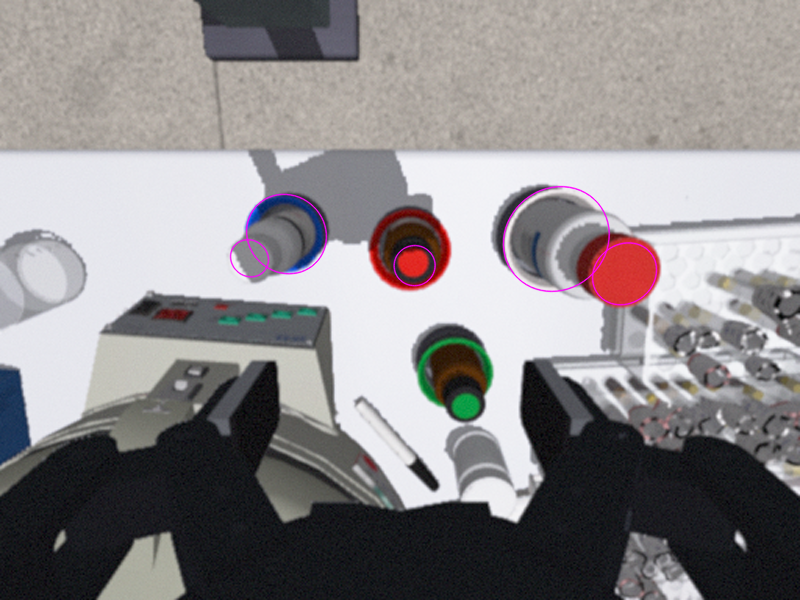

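All four bottles stand in their holders and the cap circles match: wash at (619,271), saline at (250,259), red dot at (413,262), green dot at (465,405). The beaker was not touched. Handing in.

```bash
python3 -c "
from rig import env
print(env.finish_job())"
```

```text
the job is handed in; nothing more can be done
None
```

All four bottles are standing upright in their own holders, the beaker was left alone, and the job was handed in at about 32 s of the 134 s allowed; the hand-in call gave no verdict.

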